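# Tidy the markers into the pen stand

### The job

Clear up the craft table: stand the red marker in the red tube of the pen stand and the blue marker in the blue tube, foot down and cap up, and let go of them. Leave the green marker standing where it is.

Things in the scene. Friction and masses are not known exactly. Their poses are not given: they have to be found in the camera images.
- red_marker: red jumbo marker, a round stick 140 mm long standing upright on its flat foot at the start: barrel 26 mm diameter with a white band round it, cap (the upper 45 mm) 28 mm diameter, the rest red. About 45 g. Origin at the centre of the foot, z points along the stick to the cap
- blue_marker: blue jumbo marker, a round stick 140 mm long standing upright on its flat foot at the start: barrel 26 mm diameter with a white band round it, cap (the upper 45 mm) 28 mm diameter, the rest blue. About 45 g. Origin at the centre of the foot, z points along the stick to the cap
- green_marker: green jumbo marker, a round stick 140 mm long standing upright on its flat foot at the start: barrel 26 mm diameter with a white band round it, cap (the upper 45 mm) 28 mm diameter, the rest green. About 45 g. Origin at the centre of the foot, z points along the stick to the cap. To be left alone
- stand: pen stand, fixed: wooden base 80 x 270 x 15 mm (x, y, z) with three open upright plastic tubes, axes at x = 0 and y = +90 (red), 0 (blue), -90 mm (yellow) in its frame. Tubes 54 mm outside, 48 mm inside; inner floor 20 mm, rim 90 mm above the table: a marker may lean. The yellow tube holds a yellow marker, its top 160 mm above the table. Origin under the base's centre, z up

How it is judged:
At the end, for the whole second after the job is handed in: Red marker in the red tube, blue marker in the blue tube: each foot at most 35 mm above the table and within 22 mm of the tube's axis along the stand's x and y, released and slower than 30 mm/s. Green marker within 30 mm of its start and upright within 0.17 rad (x of red_marker in the frame of stand between -0.022 and 0.022 m and y of red_marker in the frame of stand between 0.068 and 0.112 m and z of each of red_marker, blue_marker in the frame of stand below 0.035 m and linear speed of each of red_marker, blue_marker below 0.03 m/s and x of blue_marker in the frame of stand between -0.022 and 0.022 m and y of blue_marker in the frame of stand between -0.022 and 0.022 m and distance of green_marker from where it was at the start of the episode below 0.03 m and angle between green_marker's own z axis and vertical below 0.17 rad); the robot touches nothing.
It fails at once if the green marker is knocked over or carried away (distance of green_marker from where it was at the start of the episode above 0.06 m or angle between green_marker's own z axis and vertical above 0.5 rad).
It also fails if it takes over 64 s, if anything falls off the work surface, if the arm or the gripper's body presses on something with over 40 N, if the wrist force passes 120 N, or if a joint passes its speed limit or range.

### The arm

A 6-joint arm with a two-finger parallel gripper is mounted at the origin on the work surface. World frame = base frame: x ahead of the robot, y to its left, z up, the work surface at z = 0. Lengths are in m, angles in rad, forces in N, time in s.
With the tool pointing down it reaches from about 0.375 to 0.9 m from the base axis. Payload 3.1 kg.
Tool frame: the origin (TCP) lies midway between the tips of the shut fingers; the grasp point (between the pads) lies 19 mm behind it; z points along the fingers, y is the line along which they close (so a half turn about z gives the same grasp; the last joint's range is limited). The gripper opens to 85 mm and grips with 20 to 120 N. Pads are 22 mm wide; open, the fingers measure 114 mm over their backs; the gripper's body (76 mm by 85 mm) begins 54 mm behind the grasp point. The pads swing forward as they close: fully open they stand 13 mm farther back than shut.
Start: joints at [-1.464, 0.527, 1.433, -0, 1.181, -0.178], TCP at [0.176, -0.6, 0.207] pointing down, gripper open.
Joint ranges: [-3.08, 3.08], [-0.75, 2.2], [0.22, 2.44], [-1.43, 4.57], [0, 2.65], [-2.85, 2.85]. Speed limits (rad/s): [2.79, 2.79, 3.14, 3.14, 3.14, 3.14].

### API

Orientations are given as a unit quaternion [x, y, z, w].
In Python, from plant import ctrl, snapshot, camera_model, spotter gives the robot as it stands. The module is installed in compiled form; this text tells all that it offers.
- The arm moves only by the shell command python3 -m jog 'ROWS'. ROWS is JSON, a list of rows, each a list of 3 entries, a list of its own where there are three numbers: the shift along the tool's x, y, z in mm, then the turn about the tool's z in rad, then the closure, from 0 (fully open) to 1 (shut). A call has 1 to 20 rows; each row shifts and turns the commanded pose from where the row before left it, along the tool's axes as they then stand; what a row does not reach is not made up. A row lasts 1/10 s, in which the tool goes at most 50 mm and 8.59 degrees, less where a joint would pass 70% of its speed; a pose out of reach is approached as far as the arm can. A call with a gripper value outside its range is refused whole. The fingers move at their own pace and stop on an object; the grip force is fixed at half the most. Time passes only in rows, so rows that do not move let the fingers close. It gives the time, the measured TCP pose, the force, the opening and the grip force at its end, in the units of the state.
- ctrl.state(): the state, without advancing time (a new reading comes with each control period).
- snapshot(name): name is "side" or "top" or "wrist"; returns the picture (480x640x3 uint8, blue, green, red); there is no depth.
- camera_model(name): a dict with "fovy" (degrees; the focal length in pixels is half the picture's height over the tangent of half this angle, whatever the lens; pixels are square), "cx", "cy" (the principal point, pixels), "R" (3x3) and "t" (3): a world point X has camera coordinates R X + t; the wrist camera has in their place "tool_from_camera" (4x4, takes a point from camera to tool coordinates, whose origin is the TCP and whose axes are the flange's). Camera axes: x right, y down, z forward; pixel columns grow to the right and rows downward; lengths in m; the calibration is good to about 2 mm. A picture is of the moment at which its call begins: read the wrist's pose just before it. camera_model takes no time and is no camera call.
- ctrl.hand_in(): hands the job in; it is judged then, once.
Trained networks look in the newest picture that a camera, given by its name, has taken for a name from the list of things; names that differ only in an ending like _2 or _b are one class to them, and where a whole thing is asked for, a point or a joint stands for the part that bears it (a point fixed in the world has none). Each returns a list of dicts, best first, with "conf" (0 to 1); they miss things now and then, are a little off and sometimes report something else, mostly with a low value. They report only what shows in the picture. A call takes as long as a camera call.
- spotter.spot_in(camera, label): "extent" ([centre column, centre row, width, height] in pixels, round what is visible of it).
- spotter.masks_of(camera, label): "region" (480x640 bool, what is visible of it) and "extent" ([centre column, centre row, width, height] in pixels, round what is visible of it).
The state is a dict: "time_s": time; "joint_pos": joint angles; "qd": joint speeds; "joint_efforts": joint torques, N m; "tcp_pos": TCP position; "tool_rot": TCP orientation; "ft_force": force on the tool from outside, world axes, zero at the start; "ft_torque": the same for the moment, N m; "grip_width": finger opening in m; "finger_force": force on a finger pad.
Only numpy, scipy, OpenCV 4.12 (cv2) and the standard library are available. Lean on these libraries where they do the work, as an engineer would, in place of code of your own. Each camera call takes 0.05 s, during which the arm holds its last target. There are 200 camera calls.

## Working session

There is one attempt and no reset: what is moved stays moved. The work goes in short steps, Python scripts to look and compute and a shell command to move; the robot and the scene stay as the last step left them, time stands still between calls to the robot, and variables do not carry over. Pictures are saved under pics/ and viewed, at most 10 in all, crops included, and the job is handed in when it is done.

```bash
mkdir -p pics; cat > h.py <<'E'
import numpy as np,cv2
from plant import ctrl,snapshot,camera_model,spotter
def ray(cam,u,v):
    m=camera_model(cam);f=240/np.tan(np.radians(m['fovy'])/2)
    R=np.array(m['R']);t=np.array(m['t'])
    return -R.T@t, R.T@np.array([(u-m['cx'])/f,(v-m['cy'])/f,1])
def at_z(cam,u,v,z):
    c,d=ray(cam,u,v);return c+d*(z-c[2])/d[2]
def proj(cam,X):
    m=camera_model(cam);f=240/np.tan(np.radians(m['fovy'])/2)
    p=np.array(m['R'])@X+np.array(m['t']);return p[:2]/p[2]*f+[m['cx'],m['cy']]
E
python3 - <<'E'
from h import *
for c in ['top','side']:
    im=snapshot(c);cv2.imwrite(f'pics/{c}0.png',im)
    m=camera_model(c);print(c,m['fovy'],ray(c,320,240))
    for l in ['red_marker','blue_marker','green_marker','stand']:
        for d in spotter.spot_in(c,l)[:3]:print(l,round(d['conf'],2),np.round(d['extent'],1))
print(ctrl.state())
E
```

```text
top 42.46954457416913 (array([0.37158031, 0.02801823, 1.18045072]), array([ 0.16765004,  0.00588272, -0.98593025]))
red_marker 0.74 [259.9 214.7  22.1  30.3]
blue_marker 0.61 [206.4 288.   30.1  18.4]
blue_marker 0.54 [467.8 255.2 144.   73.3]
green_marker 0.84 [291.4 271.   17.5  24.3]
stand 0.76 [468.2 256.1 143.7  70.1]
side 51.392415554908126 (array([0.51805656, 0.52866077, 0.57533031]), array([ 0.0288842 , -0.6847012 , -0.72829104]))
red_marker 0.81 [264.8 288.7  29.1  84.2]
red_marker 0.72 [349.1 256.2  22.5  87. ]
blue_marker 0.73 [373.7 359.5  34.8  79.4]
green_marker 0.69 [349.6 256.4  23.9  85.6]
stand 0.76 [328.8 138.7  64.6 121. ]
{'time_s': 0.5, 'joint_pos': array([-1.46449672e+00,  5.27528757e-01,  1.43277171e+00,  3.42529148e-05,
        1.18140804e+00, -1.78470293e-01]), 'qd': array([-0.00055897, -0.00062418, -0.00234078, -0.00104881,  0.00147182,
       -0.00146959]), 'joint_efforts': array([-9.01722524e-04, -4.41907525e+01, -1.78224117e+01, -2.71822855e-04,
        1.80686548e-03,  5.61424827e-07]), 'tcp_pos': array([ 0.17563429, -0.59974578,  0.20656983]), 'tool_rot': array([ 9.89881298e-01,  1.41897892e-01,  1.79236291e-05, -5.73194061e-05]), 'ft_force': array([-0.31583422, -0.65061883, -0.67170314]), 'ft_torque': array([ 0.01434756,  0.01534904, -0.00264531]), 'finger_force': 0.0, 'grip_width': 0.08558616436953344}
```

View pics/top0.png

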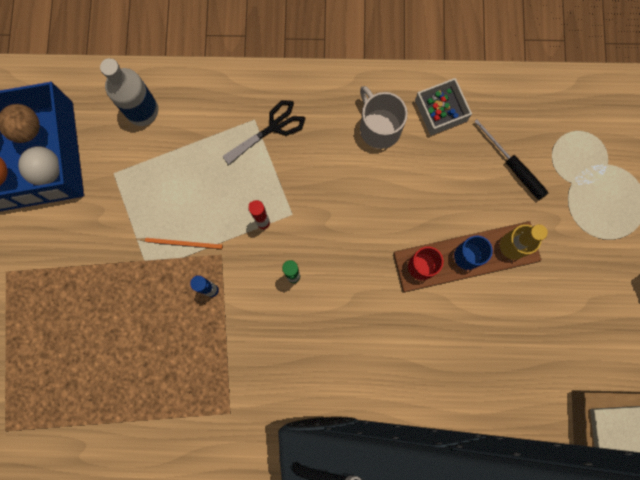

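View pics/side0.png

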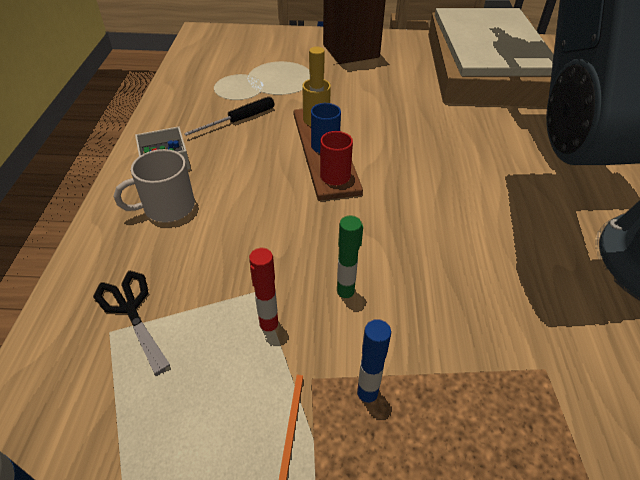

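The top view shows the red cap at about (258,208), the blue at (199,284) and the green at (291,270). The stand's tubes are at about (425,263) red, (474,252) blue and (522,240) yellow. The side view agrees: all three markers are upright. I'll fit the poses to the extents from both cameras.

```bash
cat > fit.py <<'E'
from h import *
from scipy.optimize import least_squares
a=np.linspace(0,2*np.pi,40)
def cyl(x,y,parts):
    return np.vstack([np.c_[x+r*np.cos(a),y+r*np.sin(a),0*a+z] for r,z in parts])
M=[(.013,0),(.013,.095),(.014,.095),(.014,.14)]
T=[(.027,.015),(.027,.09)]
def bb(c,P):
    q=np.array([proj(c,p) for p in P]);return np.r_[q.min(0),q.max(0)]
def ext(e):return np.array([e[0]-e[2]/2,e[1]-e[3]/2,e[0]+e[2]/2,e[1]+e[3]/2])
E
python3 - <<'E'
from fit import *
im={c:cv2.imread(f'pics/{c}0.png') for c in('top','side')}
def blob(c,col,u,v):
    b,g,r=[im[c][...,i].astype(int) for i in range(3)]
    m={'r':(r>70)&(r>2.2*g)&(r>2.2*b),'b':(b>55)&(b>1.8*r)&(b>1.3*g),'g':(g>45)&(g>1.7*r)&(g>1.3*b)}[col]
    n,L,s,ce=cv2.connectedComponentsWithStats(m.astype(np.uint8))
    k=min((i for i in range(1,n) if s[i,4]>40),key=lambda i:np.hypot(ce[i,0]-u,ce[i,1]-v))
    x,y,w,h=s[k,:4];return np.array([x,y,x+w,y+h])-.5
for n,col,t,s in [('red','r',(258,210),(264,275)),('blue','b',(201,286),(375,350)),('green','g',(291,270),(349,250))]:
    B={'top':blob('top',col,*t),'side':blob('side',col,*s)}
    f=lambda p:np.r_[(bb('top',cyl(*p,M))-B['top'])[[0,1] if n!='x' else 0],(bb('side',cyl(*p,M))-B['side'])]
    r=least_squares(f,[.45,.1],loss='soft_l1');print(n,np.round(r.x,4),np.round(f(r.x),1),B)
P={}
for n,col,t,s in [('redtube','r',(425,263),(337,158)),('bluetube','b',(474,253),(326,128))]:
    B={'top':blob('top',col,*t),'side':blob('side',col,*s)}
    f=lambda p:np.r_[bb('top',cyl(*p,T))-B['top'],bb('side',cyl(*p,T))-B['side']]
    r=least_squares(f,[.5,-.2],loss='soft_l1');P[n]=r.x;print(n,np.round(r.x,4),np.round(f(r.x),1))
d=P['redtube']-P['bluetube'];print(np.hypot(*d),np.arctan2(d[1],d[0]))
E
```

```text
Traceback (most recent call last):
  File "fit.py", line 9, in bb
    q=np.array([proj(c,p) for p in P]);return np.r_[q.min(0),q.max(0)]
                ~~~~^^^^^
  File "h.py", line 10, in proj
    m=camera_model(cam);f=240/np.tan(np.radians(m['fovy'])/2)
ValueError: time passes only in moves, steps and waits
```

```bash
sed -i 's/^from plant.*/&\nimport functools; camera_model=functools.cache(camera_model)/' h.py
cat > s.py <<'E'
from fit import *
print(camera_model('top').keys(),camera_model('top').get('dist'),camera_model('wrist'))
im={c:cv2.imread(f'pics/{c}0.png') for c in('top','side')}
def blob(c,col,u,v):
    b,g,r=[im[c][...,i].astype(int) for i in range(3)]
    m={'r':(r>70)&(r>2.2*g)&(r>2.2*b),'b':(b>55)&(b>1.8*r)&(b>1.3*g),'g':(g>45)&(g>1.7*r)&(g>1.3*b)}[col]
    n,L,s,ce=cv2.connectedComponentsWithStats(m.astype(np.uint8))
    k=min((i for i in range(1,n) if s[i,4]>40),key=lambda i:np.hypot(ce[i,0]-u,ce[i,1]-v))
    x,y,w,h=s[k,:4];return np.array([x,y,x+w,y+h])-.5
for n,col,t,s in [('red','r',(258,210),(264,275)),('blue','b',(201,286),(375,350)),('green','g',(291,270),(349,250))]:
    B={'top':blob('top',col,*t),'side':blob('side',col,*s)}
    f=lambda p:np.r_[(bb('top',cyl(*p,M))-B['top'])[:2],(bb('side',cyl(*p,M))-B['side'])[:3]]
    r=least_squares(f,[.45,.1],loss='soft_l1');print(n,np.round(r.x,4),np.round(f(r.x),1),B)
P={}
for n,col,t,s in [('redtube','r',(425,263),(337,158)),('bluetube','b',(474,253),(326,128))]:
    B={'top':blob('top',col,*t),'side':blob('side',col,*s)}
    f=lambda p:np.r_[bb('top',cyl(*p,T))-B['top'],bb('side',cyl(*p,T))-B['side']]
    r=least_squares(f,[.5,-.2],loss='soft_l1');P[n]=r.x;print(n,np.round(r.x,4),np.round(f(r.x),1))
d=P['redtube']-P['bluetube'];print(np.hypot(*d),np.arctan2(d[1],d[0]))
E
python3 s.py
```

```text
dict_keys(['fovy', 'cx', 'cy', 'R', 't']) None {'fovy': 58.100945340820694, 'cx': 317.5293029483137, 'cy': 244.95983846920407, 'tool_from_camera': array([[-5.86660885e-04, -9.51132787e-01, -3.08781601e-01,
         8.02169657e-02],
       [ 9.99999827e-01, -5.67090384e-04, -1.53126110e-04,
         4.37518831e-04],
       [-2.94638126e-05, -3.08781637e-01,  9.51132956e-01,
        -1.67187010e-01],
       [ 0.00000000e+00,  0.00000000e+00,  0.00000000e+00,
         1.00000000e+00]])}
red [0.6034 0.1478] [-1.7 -1.  -0.4 -1.2  5.3] {'top': array([248.5, 200.5, 264.5, 217.5]), 'side': array([248.5, 247.5, 272.5, 300.5])}
blue [0.4692 0.2422] [-2.5  0.  -7.6 -1.1  1.3] {'top': array([190.5, 275.5, 208.5, 291.5]), 'side': array([364.5, 319.5, 390.5, 342.5])}
green [0.4974 0.0851] [-1.3  0.4 -2.  -2.   0.6] {'top': array([282.5, 260.5, 297.5, 278.5]), 'side': array([339.5, 215.5, 362.5, 265.5])}
redtube [ 0.5234 -0.1588] [-3.1  0.2  0.2  2.7 -0.5 -1.2 -0.6 -0.4]
bluetube [ 0.5448 -0.2547] [-3.5 -0.5  6.2  4.5 -0.3 -3.8 -0.2 30.6]
0.09822957323991839 1.7900613006665047
```

```bash
python3 -m jog '[[[0,0,-9],-0.137,0],[[0,0,-9],-0.137,0],[[0,0,-9],-0.137,0],[[0,0,-9],-0.137,0],[[0,0,-9],-0.137,0],[[0,0,-9],-0.137,0],[[0,0,-9],-0.137,0],[[0,0,-9],-0.137,0],[[0,0,-9],-0.137,0],[[0,0,-9],-0.137,0],[[0,0,-9],-0.137,0]]'
python3 -m jog '[[[26,36,0],0,0],[[26,36,0],0,0],[[26,36,0],0,0],[[26,36,0],0,0],[[26,36,0],0,0],[[26,36,0],0,0],[[26,36,0],0,0],[[26,36,0],0,0],[[26,36,0],0,0],[[26,36,0],0,0],[[26,36,0],0,0],[[26,36,0],0,0],[[0,0,0],0,0],[[0,0,0],0,0],[[0,0,0],0,0]]'
cat >> h.py <<'E'
from scipy.spatial.transform import Rotation as Rot
def wcam():
    """(camera centre, world_from_camera rotation, f, m) for the wrist"""
    s=ctrl.state();m=camera_model('wrist');T=np.array(m['tool_from_camera'])
    R=Rot.from_quat(s['tool_rot']).as_matrix()
    return s['tcp_pos']+R@T[:3,3],R@T[:3,:3],240/np.tan(np.radians(m['fovy'])/2),m
def wat_z(W,u,v,z):
    c,R,f,m=W;d=R@np.array([(u-m['cx'])/f,(v-m['cy'])/f,1]);return c+d*(z-c[2])/d[2]
def wproj(W,X):
    c,R,f,m=W;p=R.T@(np.array(X)-c);return p[:2]/p[2]*f+[m['cx'],m['cy']]
E
python3 - <<'E'
from h import *
W=wcam();im=snapshot('wrist');np.save('W1.npy',np.hstack([W[0][:,None],W[1]]))
a=np.linspace(0,6.28,30)
for x,y in [(.5234,-.1588),(.5448,-.2547)]:
    for t in a:cv2.circle(im,tuple(int(q) for q in wproj(W,[x+.027*np.cos(t),y+.027*np.sin(t),.09])),1,(255,255,255),-1)
cv2.imwrite('pics/w1.png',im);s=ctrl.state();print(s['tcp_pos'],s['tool_rot'],s['time_s'])
E
```

```text
time_s: 1.6
tcp_pos: [0.1756, -0.5997, 0.306]
tool_rot: [0.623, 0.783, 0.0, -0.0]
ft_force: [0.9, 0.2, 0.0]
grip_width: 0.0855
finger_force: 0.0
time_s: 3.1
tcp_pos: [0.5282, -0.2013, 0.3056]
tool_rot: [0.625, 0.781, -0.0, -0.0]
ft_force: [-1.4, 0.4, 0.1]
grip_width: 0.0852
finger_force: 0.0
[ 0.52799955 -0.20164395  0.30559656] [ 6.25398188e-01  7.80305737e-01 -2.32176051e-04 -9.68291594e-05] 3.15
```

View pics/w1.png

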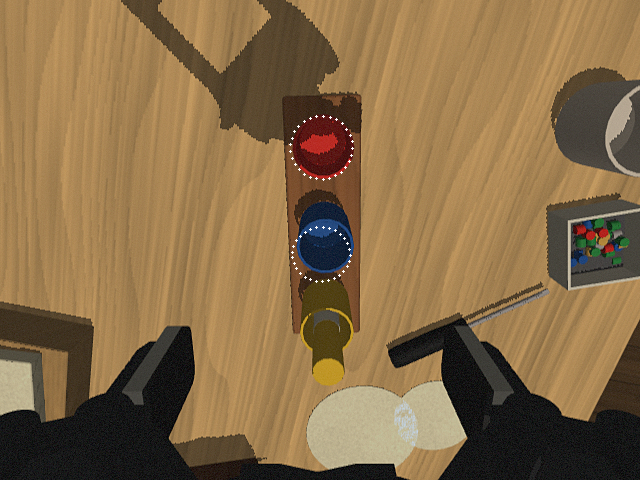

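The wrist view shows the red rim centred at about (323,147), where my estimate falls. The blue rim is at about (326,246) and the yellow at (327,330).

```bash
python3 - <<'E'
from h import *
A=np.load('W1.npy');m=camera_model('wrist');W=(A[:,0],A[:,1:],240/np.tan(np.radians(m['fovy'])/2),m)
p=[wat_z(W,u,v,.09)[:2] for u,v in [(323.5,147),(326,246),(327,330)]]
for q in p:print(q)
for i in (0,1):
    d=p[i]-p[i+1];print(np.hypot(*d),np.arctan2(d[1],d[0]))
for u,v in [(283,96),(361,96),(358,331),(293,332)]:print(wat_z(W,u,v,.015)[:2])
print(wproj(W,[.6034,.1478,.14]))
E
```

```text
[ 0.52471379 -0.15729182]
[ 0.54708704 -0.24494979]
[ 0.5677861  -0.33056112]
0.09046812203822437 1.820694572973353
0.08807809923331378 1.8080231457556175
[ 0.47658195 -0.12391572]
[ 0.55283334 -0.10687635]
[ 0.6151741  -0.36434318]
[ 0.53982236 -0.38251387]
[ 584.53838859 -359.42455015]
```

```bash
python3 -m jog '[[[40,18,0],0,0],[[40,19,0],0,0],[[40,19,0],0,0],[[41,19,0],0,0],[[41,19,0],0,0],[[41,19,0],0,0],[[41,19,0],0,0],[[41,18,0],0,0],[[0,0,0],0,0],[[0,0,0],0,0],[[0,0,0],0,0]]'
cat > look.py <<'E'
import sys
from h import *
n=sys.argv[1];z=float(sys.argv[3])
W=wcam();s=ctrl.state();im=snapshot('wrist');cv2.imwrite(f'pics/{n}.png',im)
R=Rot.from_quat(s['tool_rot']).as_matrix()
print(s['time_s'],s['tcp_pos'],R[:2,0])
for l in sys.argv[2].split(','):
  for d in spotter.masks_of('wrist',l)[:2]:
    e=d['extent'];print(l,round(d['conf'],2),np.round(e,1))
E
python3 look.py w2 red_marker,green_marker,blue_marker .14
```

```text
time_s: 4.25
tcp_pos: [0.6037, 0.1473, 0.3055]
tool_rot: [0.626, 0.78, -0.0, 0.0]
ft_force: [0.0, -1.5, 0.4]
grip_width: 0.0853
finger_force: 0.0
4.25 [0.603734   0.14732231 0.30554837] [-0.21703711  0.97616314]
red_marker 0.68 [318.5 199.7  32.8  60.3]
red_marker 0.16 [183.6  46.6  83.5  51.2]
green_marker 0.87 [196.  236.   65.2  65.2]
blue_marker 0.57 [183.7  45.3  83.5  51.5]
```

View pics/w2.png

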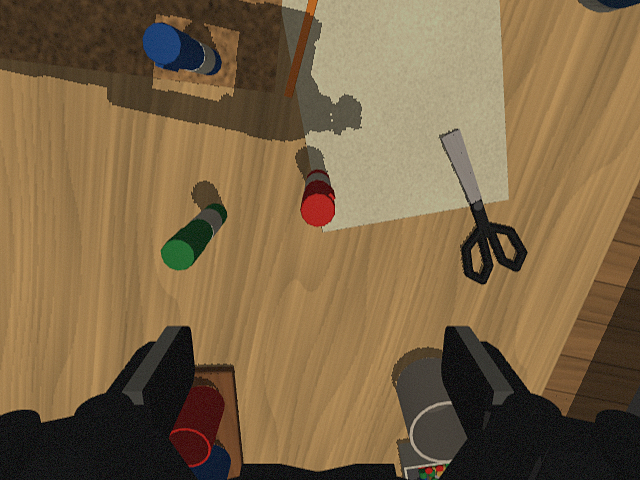

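The caps are clear: red top centre (318,210), green (179,253), blue (161,45).

```bash
python3 - <<'E'
from h import *
W=wcam();s=ctrl.state();R=Rot.from_quat(s['tool_rot']).as_matrix()
for n,u,v in [('r',318,210),('g',179,253),('b',161,45)]:
    p=wat_z(W,u,v,.14);print(n,p,np.round(1000*R.T@(p-s['tcp_pos']),1))
E
```

```text
r [0.60541643 0.14753998 0.14      ] [ -0.4   1.5 165.7]
g [0.50257268 0.08801186 0.14      ] [ -36.2 -111.8  165.8]
b [0.47174953 0.23987307 0.14      ] [ 118.7 -109.   165.7]
```

```bash
python3 -m jog '[[[0,1.5,30],0,0],[[0,0,40],0,0],[[0,0,40],0,0],[[0,0,40],0,0],[[0,0,30],0,0],[[0,0,18],0,0],[[0,0,10],0,0],[[0,0,0],0,0],[[0,0,0],0,0],[[0,0,0],0,1],[[0,0,0],0,1],[[0,0,0],0,1],[[0,0,0],0,1],[[0,0,0],0,1],[[0,0,0],0,1],[[0,0,0],0,1],[[0,0,0],0,1],[[0,0,0],0,1],[[0,0,0],0,1]]'
```

```text
time_s: 6.35
tcp_pos: [0.6057, 0.1496, 0.0984]
tool_rot: [0.625, 0.781, 0.0, 0.0]
ft_force: [-0.9, -0.7, 5.5]
grip_width: 0.026
finger_force: 58.9
```

```bash
python3 -m jog '[[[0,0,-15],0,1],[[0,0,-35],0,1],[[0,0,-40],0,1],[[0,0,-30],0,1],[[-10,-5,0],0,1],[[-28,-14,0],0,1],[[-35,-18,0],0,1],[[-35,-18,0],0,1],[[-35,-18,0],0,1],[[-35,-18,0],0,1],[[-35,-18,0],0,1],[[-30,-16,0],0,1],[[-25,-14,0],0,1],[[-13.5,-6.5,0],0,1],[[0,0,0],0,1],[[0,0,0],0,1],[[0,0,0],0,1]]'
python3 look.py w3 red_marker,stand .14
```

```text
time_s: 8.05
tcp_pos: [0.5251, -0.1555, 0.2173]
tool_rot: [0.624, 0.781, 0.0, -0.001]
ft_force: [0.0, 0.3, -0.2]
grip_width: 0.0259
finger_force: 59.1
8.05 [ 0.52508341 -0.15546196  0.21726984] [-0.22063601  0.97535564]
red_marker 0.85 [319.1 306.8  70.1 171.2]
stand 0.85 [311.2 300.1  99.2 308.1]
```

View pics/w3.png

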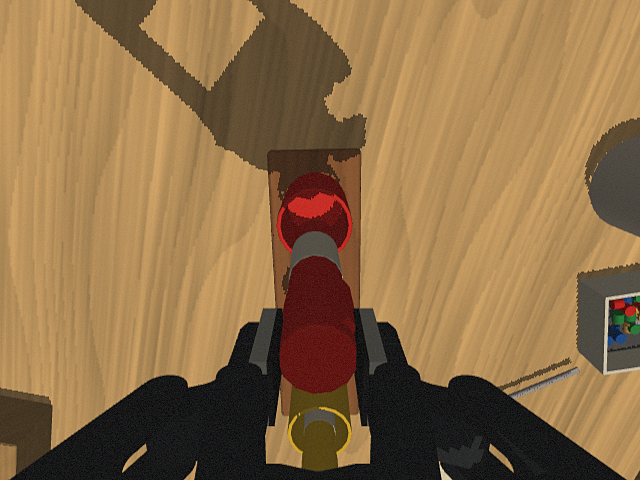

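The red marker is held over the red tube. The rim is centred at about (314,218) and the marker's axis is near column 318. I'll check this against the predicted projections.

```bash
python3 - <<'E'
from h import *
W=wcam();t=ctrl.state()['tcp_pos']
a=np.linspace(0,6.28,60)
def ring(x,y,r,z):
    q=np.array([wproj(W,[x+r*np.cos(b),y+r*np.sin(b),z]) for b in a]);return np.round(np.r_[q.min(0),q.max(0)])
print('rim out',ring(.5247,-.157,.027,.09),'top',ring(t[0],t[1],.014,t[2]+.0416),'foot',ring(t[0],t[1],.013,t[2]-.0984))
im=cv2.imread('pics/w3.png')
for c,r,z in [((.5247,-.157),.027,.09),((t[0],t[1]),.013,t[2]-.0984),((t[0],t[1]),.014,t[2]+.0416)]:
    for b in a:cv2.circle(im,tuple(int(q) for q in wproj(W,[c[0]+r*np.cos(b),c[1]+r*np.sin(b),z])),0,(255,255,255),-1)
cv2.imwrite('pics/w3b.png',cv2.resize(im[140:420,200:440],None,fx=2.1,fy=2.1))
E
```

```text
rim out [277. 186. 353. 260.] top [273. 316. 357. 390.] foot [296. 214. 336. 253.]
```

View pics/w3b.png

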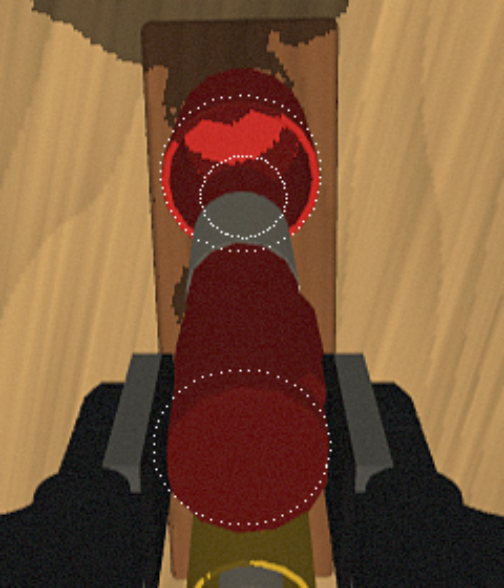

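```bash
python3 - <<'E'
from fit import *
s=ctrl.state();t=s['tcp_pos'];im=snapshot('side')
for d in spotter.spot_in('side','red_marker')[:2]:print(d['conf'],np.round(ext(d['extent']),1))
for dz in (0,-.02):
    P=cyl(t[0],t[1],[(r,z+t[2]-.0984+dz) for r,z in M]);print(bb('side',P))
    q=np.array([proj('side',p) for p in P])
    for u in q:cv2.circle(im,tuple(int(v) for v in u),0,(255,255,255) if dz==0 else (0,255,255),-1)
for c,r,z in [((.5247,-.157),.027,.09)]:
    for u in cyl(*c,[(r,z)]):cv2.circle(im,tuple(int(v) for v in proj('side',u)),0,(0,255,0),-1)
cv2.imwrite('pics/s3.png',cv2.resize(im[0:220,240:440],None,fx=2.7,fy=2.7))
E
```

```text
0.79 [329.6  37.8 347.4 127.8]
[326.85381916  35.12836878 347.94805952 129.36267228]
[326.62306143  48.68242714 347.25573265 139.82308767]
```

View pics/s3.png

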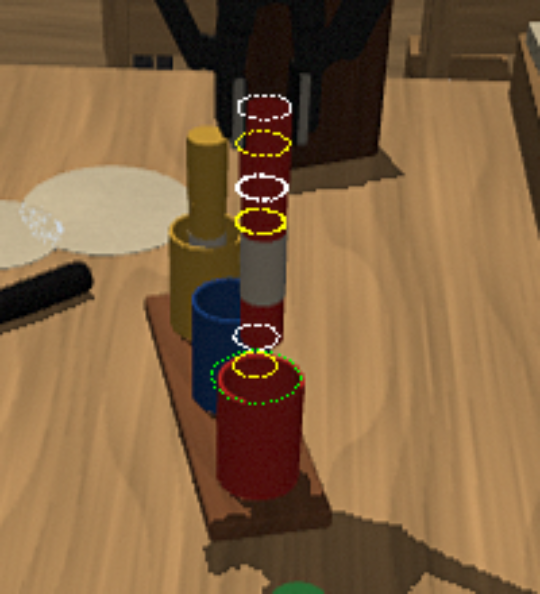

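The side view shows the marker upright and not slipped, with its foot centred over the red rim. I'll lower it.

```bash
python3 -m jog '[[[0,0,15],0,1],[[0,0,20],0,1],[[0,0,20],0,1],[[0,0,20],0,1],[[0,0,12],0,1],[[0,0,7],0,1],[[0,0,0],0,1],[[0,0,0],0,1],[[0,0,0],0,1]]'
```

```text
time_s: 9.2
tcp_pos: [0.5258, -0.1573, 0.1245]
tool_rot: [0.625, 0.781, 0.0, 0.001]
ft_force: [0.1, 0.6, -1.0]
grip_width: 0.026
finger_force: 59.1
```

```bash
python3 -m jog '[[[0,0,4],0,1],[[0,0,0],0,1],[[0,0,0],0,0],[[0,0,0],0,0],[[0,0,0],0,0],[[0,0,0],0,0],[[0,0,0],0,0],[[0,0,0],0,0],[[0,0,-10],0,0],[[0,0,-30],0,0],[[0,0,-45],0,0],[[0,0,-45],0,0],[[0,0,-45],0,0],[[0,0,0],0,0]]' && python3 -m jog '[[[20,1.5,0],0,0],[[40,3,0],0,0],[[42,4,0],0,0],[[42,4,0],0,0],[[42,4,0],0,0],[[42,4,0],0,0],[[42,4,0],0,0],[[42,3,0],0,0],[[42,3,0],0,0],[[30,2,0],0,0],[[15,1,0],0,0],[[0,0,0],0,0],[[0,0,0],0,0],[[0,0,0],0,0]]'
python3 - <<'E'
from fit import *
W=wcam();s=ctrl.state();R=Rot.from_quat(s['tool_rot']).as_matrix();print(s['time_s'],s['tcp_pos'],R[:2,0])
im=snapshot('wrist')
for d in spotter.masks_of('wrist','blue_marker')[:2]:print(d['conf'],np.round(d['extent'],1))
x=np.array([.4717,.2399])
u=wproj(W,[*x,.14]);print(u)
q=np.array([wproj(W,p) for p in cyl(*x,[(.014,.14)])])
for p in q:cv2.circle(im,tuple(int(v) for v in p),0,(255,255,255),-1)
sd=snapshot('side');print([(round(d['conf'],2),ext(d['extent']).round()) for d in spotter.spot_in('side','red_marker')])
a=cv2.resize(im[100:340,200:440],(400,400));b=cv2.resize(sd[20:220,230:430],(400,400));cv2.imwrite('pics/c4.png',np.hstack([a,b]))
E
```

```text
time_s: 10.6
tcp_pos: [0.529, -0.1589, 0.3026]
tool_rot: [0.625, 0.781, 0.001, 0.008]
ft_force: [0.4, -1.2, -0.1]
grip_width: 0.0854
finger_force: 0.0
time_s: 12.0
tcp_pos: [0.4706, 0.2383, 0.2945]
tool_rot: [0.625, 0.78, -0.0, 0.0]
ft_force: [0.3, -0.4, -0.0]
grip_width: 0.0854
finger_force: 0.0
12.0 [0.47060621 0.23830406 0.29454388] [-0.21757017  0.97604446]
0.56 [319.6 194.6  38.2  58.5]
[318.00582927 211.10986031]
[(0.8, array([329.,  94., 344., 120.]))]
```

View pics/c4.png

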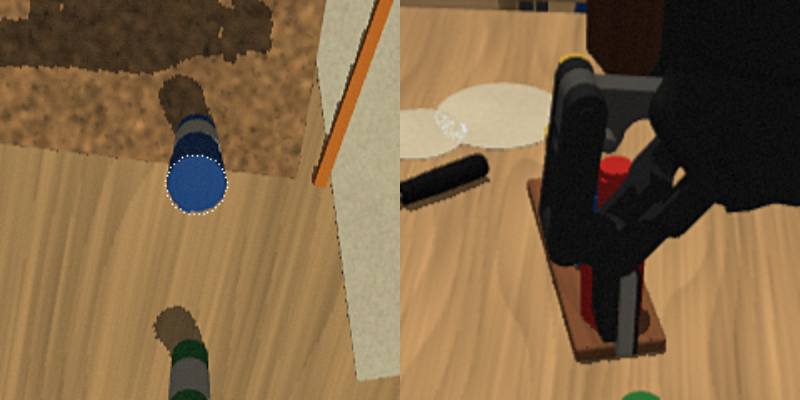

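The wrist crop shows the blue cap exactly on its predicted ring. In the side crop the red marker stands in its tube behind the gripper. I'll grasp the blue marker.

```bash
python3 -m jog '[[[1.5,1.5,30],0,0],[[0,0,40],0,0],[[0,0,40],0,0],[[0,0,40],0,0],[[0,0,25],0,0],[[0,0,12],0,0],[[0,0,8],0,0],[[0,0,0],0,0],[[0,0,0],0,0],[[0,0,0],0,1],[[0,0,0],0,1],[[0,0,0],0,1],[[0,0,0],0,1],[[0,0,0],0,1],[[0,0,0],0,1],[[0,0,0],0,1],[[0,0,0],0,1],[[0,0,0],0,1],[[0,0,0],0,1]]'
```

```text
time_s: 14.1
tcp_pos: [0.4716, 0.2416, 0.1003]
tool_rot: [0.625, 0.781, 0.0, 0.0]
ft_force: [-1.5, -0.5, 5.7]
grip_width: 0.0252
finger_force: 58.7
```

```bash
python3 -m jog '[[[0,0,-15],0,1],[[0,0,-35],0,1],[[0,0,-45],0,1],[[0,0,-45],0,1],[[0,0,-40],0,1],[[0,0,-25],0,1],[[0,0,0],0,1],[[0,0,0],0,1]]' && python3 -m jog '[[[-15,-1,0],0,1],[[-30,-2,0],0,1],[[-40,-2.5,0],0,1],[[-40,-2.5,0],0,1],[[-40,-2.5,0],0,1],[[-40,-2.5,0],0,1],[[-40,-2.5,0],0,1],[[-40,-2.5,0],0,1],[[-40,-2.5,0],0,1],[[-40,-2.5,0],0,1],[[-40,-2.5,0],0,1],[[-35,-2.5,0],0,1],[[-30,-2.5,0],0,1],[[-15,-1.5,0],0,1],[[-6,-0.5,0],0,1],[[0,0,0],0,1],[[0,0,0],0,1],[[0,0,0],0,1]]'
python3 - <<'E'
from fit import *
s=ctrl.state();t=s['tcp_pos'];im=snapshot('side');print(s['time_s'],t)
for l in('red_marker','blue_marker'):print([(round(d['conf'],2),ext(d['extent']).round()) for d in spotter.spot_in('side',l)])
P=cyl(t[0],t[1],[(r,z+t[2]-.1003) for r,z in M]);print(bb('side',P))
for u in np.vstack([P,cyl(.5465,-.2445,[(.027,.09)])]):cv2.circle(im,tuple(int(v) for v in proj('side',u)),0,(255,255,255),-1)
cv2.imwrite('pics/s5.png',cv2.resize(im[0:200,240:440],None,fx=3,fy=3))
E
```

```text
time_s: 14.9
tcp_pos: [0.4709, 0.2414, 0.3041]
tool_rot: [0.625, 0.781, -0.0, -0.0]
ft_force: [-0.3, 0.4, -1.0]
grip_width: 0.0258
finger_force: 59.1
time_s: 16.7
tcp_pos: [0.5472, -0.2431, 0.3047]
tool_rot: [0.624, 0.781, 0.0, -0.0]
ft_force: [-0.7, 0.1, 0.6]
grip_width: 0.0252
finger_force: 59.1
16.7 [ 0.54716172 -0.24312096  0.30467515]
[(0.85, array([329.,  98., 347., 148.]))]
[(0.6, array([319.,   1., 334.,  51.]))]
[316.1252354  -51.83227351 336.19381781  51.70805778]
```

View pics/s5.png

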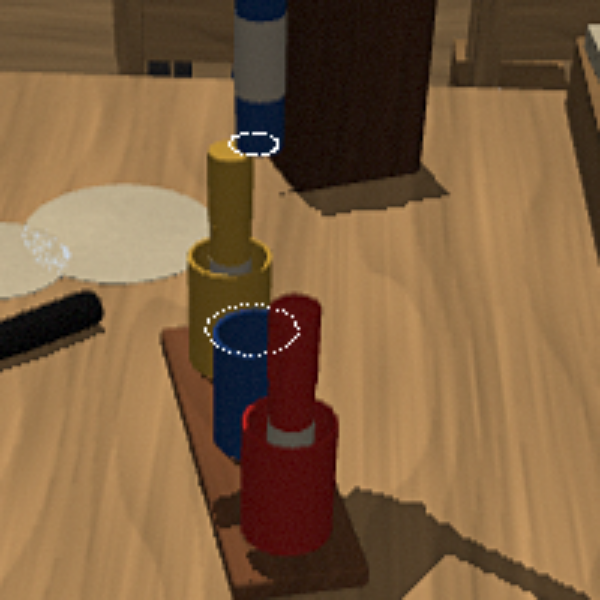

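The red marker stands nearly upright in its tube. The blue marker hangs upright, and its foot and the blue rim are offset from prediction by the same small amount, so they line up. I'll lower and release it.

```bash
python3 -m jog '[[[-1,0,20],0,1],[[0,0,35],0,1],[[0,0,35],0,1],[[0,0,25],0,1],[[0,0,20],0,1],[[0,0,20],0,1],[[0,0,15],0,1],[[0,0,8],0,1],[[0,0,3],0,1],[[0,0,0],0,1],[[0,0,0],0,1]]'
```

```text
time_s: 17.95
tcp_pos: [0.5482, -0.2459, 0.1245]
tool_rot: [0.625, 0.781, 0.0, 0.001]
ft_force: [-0.2, 0.1, -1.2]
grip_width: 0.0256
finger_force: 59.1
```

```bash
python3 -m jog '[[[0,0,3],0,1],[[0,0,0],0,1],[[0,0,0],0,0],[[0,0,0],0,0],[[0,0,0],0,0],[[0,0,0],0,0],[[0,0,0],0,0],[[0,0,0],0,0],[[0,0,-10],0,0],[[0,0,-30],0,0],[[0,0,-45],0,0],[[0,0,-45],0,0],[[0,0,-45],0,0],[[0,0,0],0,0],[[0,0,0],0,0],[[0,0,0],0,0]]'
python3 - <<'E'
from fit import *
im=snapshot('side')
for l in('red_marker','blue_marker','green_marker'):print(l,[(round(d['conf'],2),ext(d['extent']).round()) for d in spotter.spot_in('side',l)])
cv2.imwrite('pics/s6.png',cv2.resize(im[20:320,200:500],None,fx=2,fy=2))
E
```

```text
time_s: 19.55
tcp_pos: [0.5466, -0.245, 0.2946]
tool_rot: [0.625, 0.781, -0.0, -0.001]
ft_force: [-0.1, 0.8, -0.2]
grip_width: 0.0852
finger_force: 0.0
red_marker [(0.77, array([331.,  97., 348., 147.]))]
blue_marker [(0.62, array([319.,  73., 334., 116.]))]
green_marker [(0.93, array([340., 211., 359., 299.]))]
```

View pics/s6.png

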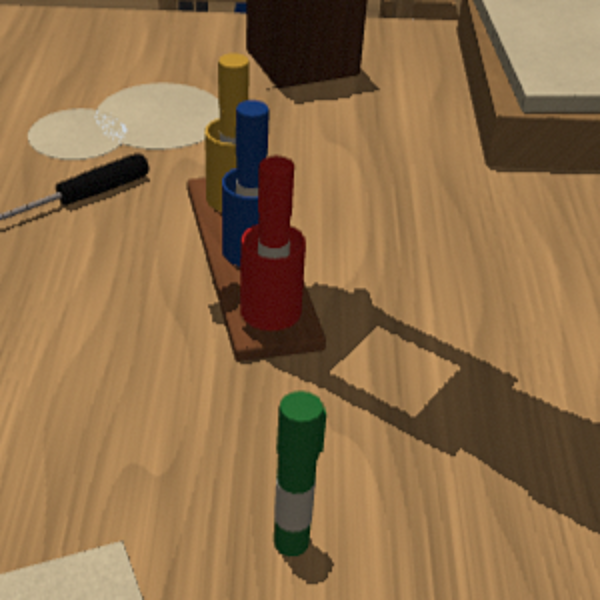

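The picture shows the red and blue markers standing in their own tubes and the green one upright where it started, so I'm handing in.

```bash
python3 -c "
from plant import ctrl
print(ctrl.hand_in())"
```

```text
the job is handed in; nothing more can be done
None
```

The red and blue markers are standing released in their matching tubes, the green marker is still upright where it started, and I handed the job in at about 20 s of the 64 s; no verdict came back.

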